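# Anneal a paperweight and lock the bench kiln on

## Task

Stand the squat glass paperweight upright on the hearth of the bench annealer, setting it down rather than dropping it, and slide the lid fully shut over it. Then push the T-handled key fully down into the keyhole that the lid has uncovered, turn it clockwise as far as it goes, and leave it there. Leave the other tools, the vase and the round-headed key where they are.

Things in the scene. Friction and masses are not known exactly. Their poses are not given: they have to be found in the camera images.
- kiln: bench annealer: fixed grey steel box, 180 mm (x) by 380 mm (y), origin under its centre, z up. Open white brick chamber centred at y +100: inside 130 x 130 mm, rim 110 mm above the table. Lid rails at x +-92, top 122 mm high. At the -y half a deck 85 mm high between cheeks (x +-85, 110 high), keyhole at y -80; controller box at y -150 to -190, 155 high.
- hearth (a point): centre of the chamber's floor, 35 mm above the table; axes as the annealer's
- lid (a joint): steel sliding lid over the annealer, 176 x 170 x 14 mm, underside 112 mm and top 126 mm above the table: 0 = fully shut over the chamber; grows (m) as it slides to the annealer's -y, at most 0.15. Starts open, covering the deck and keyhole. Slides with about 3 N and stays where left.
- lid_grip (a point): middle of the lid's wooden handle bar: 120 mm long along the annealer's x, 16 mm thick, 18 mm high, its centre 34 mm above the lid's top (160 mm above the table) on two thin posts; moves with the lid
- lock (a joint): turn (rad) of the key cylinder in the deck, clockwise seen from above: 0 = slot along the annealer's x, stop at 1.25; starts between 0 and 0.2
- keyhole (a point): centre of the slot's mouth, on top of the key cylinder, a round steel boss 54 mm across standing 16 mm above the deck (101 mm above the table); its x axis is the slot's long side and turns with the cylinder, z up. Slot 18.5 x 10.5 mm, 36 mm deep; either way round fits.
- key: steel T-handled key, 87 mm tall, 0.12 kg, standing upright in the rack; origin at the centre of the blade's foot, z up. Blade 16 (x) by 8 (y) mm, 34 mm long; then a round shoulder 28 mm across (z 34 to 42) that rests on the boss when fully in; then a neck 14 mm across; then the handle bar, 70 mm along x, 14 mm in y, z 67 to 87.
- round_key: steel key with the same blade, shoulder and height but a round disc head 40 mm across; stands in the rack's other hole; must stay there
- rack: fixed dark wooden key rack, 170 (x) by 64 (y) mm, 50 mm high, origin under its centre; two upright holes at x -42 and +42 mm, blades along x, 34 mm deep in the block
- board: fixed wooden board 200 (x) by 110 (y) mm, 10 mm thick, origin under its centre; the paperweight and the vase stand on it about 100 mm apart along x
- paperweight: squat barrel of green glass, 62 mm across, 58 mm high, straight-sided from 8 to 44 mm; about 0.35 kg; origin at the centre of its underside, z up
- vase: taller vase of the same glass, 52 mm across, 125 mm high, origin at the centre of its underside; must stay on the board
- jacks: steel jacks (sprung pair of dark blades, 210 mm long, 50 wide, 12 high) lying flat near the robot; origin on its underside; must stay
- paddle: flat wooden paddle, 260 mm long, blade 70 wide, 12 high, lying near the robot; origin on its underside; must stay
- wax_pot: open steel pot, 80 mm across and 70 high; origin on its underside; must stay
- block: wooden shaping block 70 x 70 x 50 mm high with a 150 mm round handle along its +x; origin on its underside; must stay
Things that resemble listed ones, but are neither listed nor needed, are in the scene too. Leave any brown or purple look-alike of the paperweight alone. Leave any pink look-alike of the key alone.

How it is judged:
By the outcome, as a careful person would: the job done as asked, in the order asked, and still so for the second after the job is handed in, with the robot touching nothing.
It also fails if it takes over 72 s, if anything falls off the work surface, if the arm or the gripper's body presses on something with over 40 N, if the wrist force passes 120 N, or if a joint passes its speed limit or range.

## Robot

A 6-joint arm with a two-finger parallel gripper is mounted at the origin on the work surface. World frame = base frame: x ahead of the robot, y to its left, z up, the work surface at z = 0. Lengths are in m, angles in rad, forces in N, time in s.
With the tool pointing down it reaches from about 0.275 to 0.825 m from the base axis. Payload 4.9 kg.
Tool frame: the origin (TCP) lies midway between the tips of the shut fingers; the grasp point (between the pads) lies 19 mm behind it (grip_point_offset is the distance from the TCP to the grasp point, in m); z points along the fingers, x is the direction in which the jaws open and shut, and the axes are right-handed (so a half turn about z gives the same grasp; the last joint's range is limited). The gripper opens to 85 mm and grips with 20 to 120 N. Pads are 22 mm wide; open, the fingers measure 114 mm over their backs; the gripper's body (76 mm by 85 mm) begins 54 mm behind the grasp point. The pads swing forward as they close: fully open they stand 13 mm farther back than shut.
Start: joints at [-1.379, 0.326, -0.193, 1.052, 0, 1.437], TCP at [0.176, -0.521, 0.21] pointing down, gripper open.
Joint ranges: [-2.65, 2.65], [-0.97, 1.79], [-1.3, 1.35], [-1.93, 2.1], [-1.47, 1.37], [-3.14, 3.14]. Speed limits (rad/s): [2.57, 2.57, 3.14, 3.14, 3.14, 3.14].

## Interface

Orientations are given as a rotation vector (axis times angle).
In Python, from cell import * gives the robot as it stands. Calls block until the motion is done:
- movep(position, orientation): joint-space move of the TCP to a pose.
- move_l(position, velocity=0.15, rot=None, until_force=None): straight line of the TCP; rot=None keeps the orientation; velocity is the mean speed in m/s. With until_force (N) it stops when the force on the tool has changed by that much, and returns True; else False.
- set_joints(angles): joint-space move.
- let_go() and grab(newtons=None): open the fingers fully, or close them until they stop; newtons is the grip in N (None keeps the last).
- sleep(seconds).
- ik(position, orientation): joint angles nearest the present ones, or None.
- get_state(): the state.
- grab_frame(name): name is "scene" or "top" or "wrist"; returns a dict with "img" (384x512x3 uint8, red, green, blue), "fx", "fy", "cx", "cy" (pixels), "cam_to_world" (4x4, takes a point from camera to world coordinates); the wrist camera has in their place "T_tool_cam" (4x4, takes a point from camera to tool coordinates, whose origin is the TCP and whose axes are the tool frame's). Camera axes: x right, y down, z forward; pixel columns grow to the right and rows downward; lengths in m; the calibration is good to about 2 mm. The wrist camera is an equidistant fisheye: a pixel r from the principal point sees the ray r / f radians off the axis. A picture is of the moment at which its call begins: read the wrist's pose just before it. There is no depth.
A pose or a line that the arm cannot do raises MotionError and nothing moves.
- sign_off(): hands the job in, once; it reports no verdict.
Trained networks look in the newest picture that a camera, given by its name, has taken for a name from the list of things; names that differ only in an ending like _2 or _b are one class to them, and where a whole thing is asked for, a point or a joint stands for the part that bears it (a point fixed in the world has none). Each returns a list of dicts, best first, with "score" (0 to 1); they miss things now and then, are a little off and sometimes report something else, mostly with a low value. They report only what shows in the picture. A call takes as long as a camera call. They do not tell look-alikes from the thing itself.
- spot_in(camera, name): "centre" ([column, row] in pixels, amid what is visible of it).
- silhouettes(camera, name): "mask" (384x512 bool, what is visible of it) and "centre" ([column, row] in pixels, amid what is visible of it).
- tip_of(camera, name): "centre" ([column, row] in pixels: a listed point, or the origin of a listed thing).
The state is a dict: "clock": time; "q": joint angles; "joint_velocities": joint speeds; "tau": joint torques, N m; "position": TCP position; "eef_rot": TCP orientation; "contact_force": force on the tool from outside, world axes, zero at the start; "wrist_torque": the same for the moment, N m; "finger_gap": opening from 0.0 (shut) to 1.0 (fully open).
Only numpy, scipy, OpenCV 4.12 (cv2) and the standard library are available. Lean on these libraries where they do the work, as an engineer would, in place of code of your own. Each camera call takes 0.05 s, during which the arm holds its last target.

## Working session

There is one attempt and no reset: what is moved stays moved. The work goes in short steps, each a Python script; the robot and the scene stay as the last script left them, time stands still between calls to the robot, and variables do not carry over. Pictures are saved under pics/ and viewed, and the job is handed in when it is done.

```bash
ls; mkdir -p pics; python3 - <<'E'
from cell import *
import cv2
for n in ("scene","top","wrist"):
    f=grab_frame(n); cv2.imwrite(f"pics/{n}0.png",f["img"][:,:,::-1])
    print(n,{k:(v.tolist() if hasattr(v,'tolist') else v) for k,v in f.items() if k!="img"})
    for o in ("kiln","lid","lid_grip","keyhole","key","round_key","rack","board","paperweight","vase","hearth"):
        try: print(o,[(round(d["score"],2),[round(float(x)) for x in d["centre"]]) for d in tip_of(n,o)])
        except Exception as e: print(o,e)
print(get_state())
E
```

```text
pics
scene {'fx': 399.8952193893832, 'fy': 399.8952193893832, 'cx': 259.7771308869309, 'cy': 191.49070021849144, 'cam_to_world': [[-0.705984858591614, 0.6036568850699048, -0.3703832401001405, 0.9272443037933715], [0.7082076429666456, 0.6055886831941126, -0.3629108447413063, 0.3946677885280606], [0.0052262685547881755, -0.5185178028717241, -0.855050860605422, 1.084638672387202], [0.0, 0.0, 0.0, 1.0]]}
kiln [(0.92, [238, 219]), (0.29, [349, 305])]
lid it knows: block, board, hearth, jacks, key, keyhole, kiln, lid_grip, paddle, paperweight, rack, round_key, vase, wax_pot
lid_grip [(0.74, [226, 192]), (0.32, [140, 171])]
keyhole []
key [(0.76, [314, 279]), (0.48, [348, 302]), (0.27, [177, 152])]
round_key [(0.78, [374, 288]), (0.42, [266, 160])]
rack [(0.58, [363, 301])]
board [(0.73, [210, 140]), (0.62, [192, 147])]
paperweight [(0.64, [237, 124]), (0.63, [212, 139]), (0.59, [258, 137])]
vase [(0.79, [179, 152]), (0.56, [195, 148]), (0.21, [363, 299])]
hearth [(0.87, [260, 239])]
top {'fx': 349.7211013342143, 'fy': 349.7211013342143, 'cx': 250.515923689479, 'cy': 193.64249762219814, 'ca
[... 1475 characters left out ...]
 [132, 18])]
vase []
hearth []
{'clock': 1.65, 'q': array([-1.37920851e+00,  3.26219160e-01, -1.92581383e-01,  1.05204128e+00,
       -2.87050031e-05,  1.43659398e+00]), 'joint_velocities': array([ 0.00171305,  0.00138053, -0.00265096,  0.00170692, -0.00138884,
       -0.00233277]), 'tau': array([ 1.56265556e-03, -4.43327844e+01,  2.62751377e+01,  1.31547553e-03,
       -1.13518390e-04,  1.02736976e-05]), 'position': array([ 0.17603356, -0.52107503,  0.21017747]), 'eef_rot': array([-2.55228909e+00,  1.83176409e+00,  8.29179954e-05]), 'contact_force': array([ 0.27311644, -0.11105329, -0.42238231]), 'wrist_torque': array([-0.02299504, -0.00069067, -0.03442674]), 'finger_gap': 1.00034126589073}
```

View pics/scene0.png

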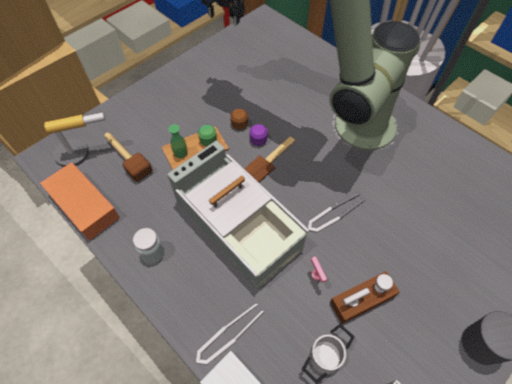

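View pics/top0.png

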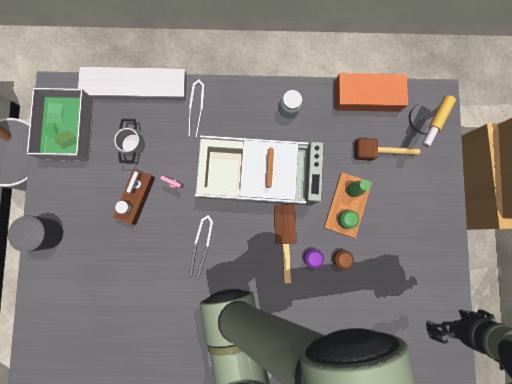

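```bash
python3 - <<'E'
import cv2
t=cv2.imread("pics/top0.png"); s=cv2.imread("pics/scene0.png")
cv2.imwrite("pics/c1.png",cv2.resize(t[125:215,185:335],(750,450),interpolation=2))
cv2.imwrite("pics/c2.png",cv2.resize(t[160:230,100:190],(720,560),interpolation=2))
cv2.imwrite("pics/c3.png",cv2.resize(s[255:335,300:410],(770,560),interpolation=2))
cv2.imwrite("pics/c4.png",cv2.resize(t[165:275,270:380],(600,600),interpolation=2))
E
```

```text
(no output)
```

View pics/c1.png

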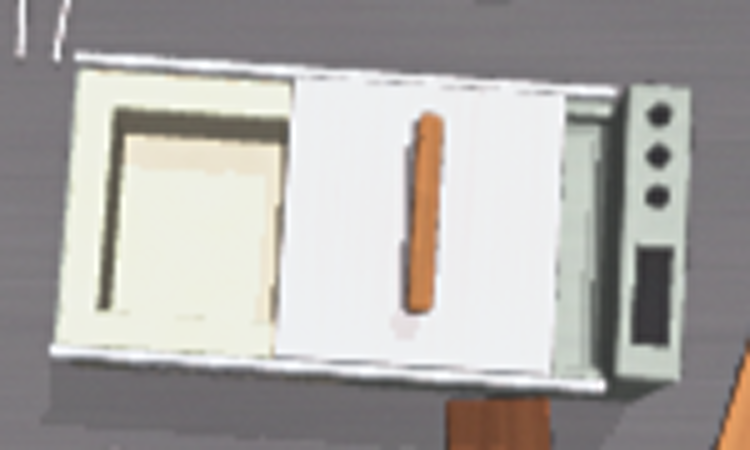

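View pics/c2.png

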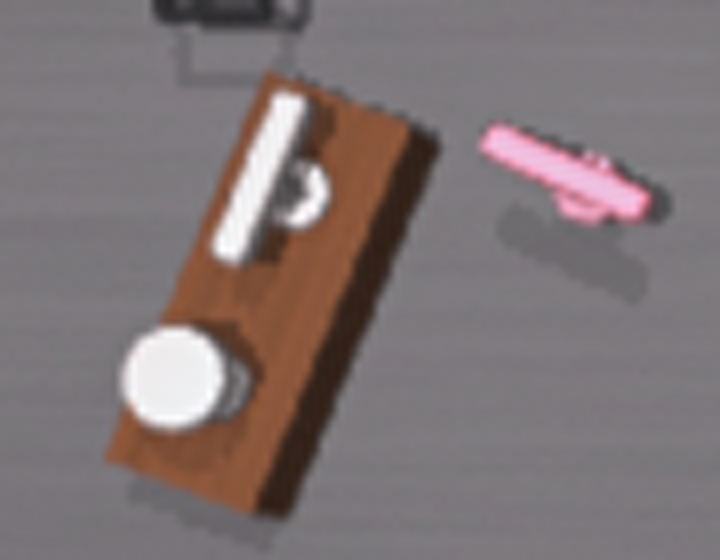

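View pics/c3.png

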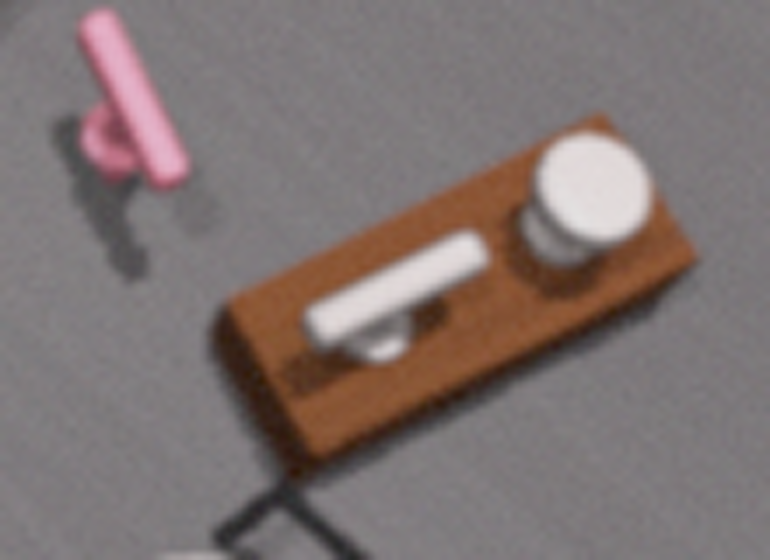

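View pics/c4.png

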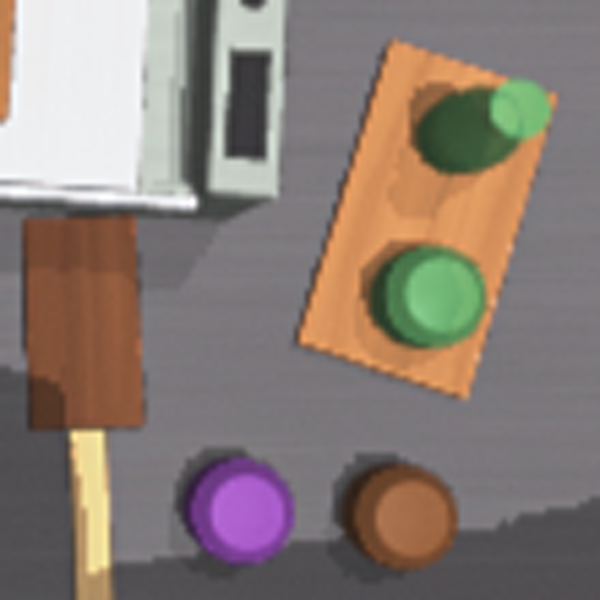

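```bash
cat > h.py <<'E'
import numpy as np, cv2
from scipy.spatial.transform import Rotation as R
CAM={'scene':(399.895,259.777,191.491,np.array([[-0.705984858591614,0.6036568850699048,-0.3703832401001405,0.9272443037933715],[0.7082076429666456,0.6055886831941126,-0.3629108447413063,0.3946677885280606],[0.0052262685547881755,-0.5185178028717241,-0.855050860605422,1.084638672387202],[0,0,0,1]])),
'top':(349.721,250.516,193.6425,np.array([[0.013242526507913067,-0.9927175066788213,0.11973548941342112,0.38287484663432153],[-0.999833061241273,-0.014653823697647663,-0.010913986436823403,-0.0015358790660148936],[0.012589088155705625,-0.11957097216474624,-0.9927458372992481,1.1834389697231502],[0,0,0,1]]))}
def atz(cam,uv,z):
    f,cx,cy,T=CAM[cam]; d=T[:3,:3]@np.array([(uv[0]-cx)/f,(uv[1]-cy)/f,1]); p=T[:3,3]
    return p+d*(z-p[2])/d[2]
def proj(cam,P):
    f,cx,cy,T=CAM[cam]; q=T[:3,:3].T@(np.asarray(P)-T[:3,3]); return np.array([f*q[0]/q[2]+cx,f*q[1]/q[2]+cy])
Ttc=np.array([[0.9999997110949272,0.0005512895131969054,0.000523344947032974,-0.0002431709786697711],[-0.0006875927517368898,0.9495627672523914,0.3135762718449651,-0.08024900590377461],[-0.00032407756587669433,-0.31357654109938193,0.9495628719815649,-0.16206280413968072],[0,0,0,1]])
WF,WX,WY=297.3186,250.019,190.4007
def wpose(st):
    T=np.eye(4);T[:3,:3]=R.from_rotvec(st["eef_rot"]).as_matrix();T[:3,3]=st["position"];return T@Ttc
def watz(Tc,uv,z):
    a=np.array([uv[0]-WX,uv[1]-WY]);r=np.linalg.norm(a);th=r/WF
    d=np.array([*(a/max(r,1e-9)*np.sin(th)),np.cos(th)]); d=Tc[:3,:3]@d; return Tc[:3,3]+d*(z-Tc[2,3])/d[2]
def wproj(Tc,P):
    q=Tc[:3,:3].T@(np.asarray(P)-Tc[:3,3]); th=np.arctan2(np.hypot(q[0],q[1]),q[2]); n=np.hypot(q[0],q[1])+1e-12
    return np.array([WX+WF*th*q[0]/n,WY+WF*th*q[1]/n])
def down(yaw):
    "tool z down, tool x at world angle yaw"
    c,s=np.cos(yaw),np.sin(yaw)
    return R.from_matrix(np.array([[c,s,0],[s,-c,0],[0,0,-1.]])).as_rotvec()
E
python3 - <<'E'
from h import *
np.set_printoptions(precision=4,suppress=True)
def c1(p): return (p[0]/5+185-.4,p[1]/5+125-.4)
for n,p,z in [("lidA",(293,75),.126),("lidB",(277,357),.126),("lidC",(567,95),.126),("lidD",(552,373),.126),("hA",(430,113),.169),("hB",(418,313),.169),("railfar L",(76,57),.122),("rail near L",(50,352),.122),("railfarR",(617,93),.122),("railnearR",(605,386),.122)]:
    print(n,atz('top',c1(p),z))
def c4(p): return (p[0]*110/600+270-.4,p[1]*110/600+165-.4)
print("pw top", atz('top',c4((443,295)),.058+.010), atz('top',c4((430,297)),.01+.03))
print("vase top", atz('top',c4((520,108)),.135))
print("purple", atz('top',c4((245,508)),.058))
for q in [(395,40),(557,95),(298,345),(467,398)]: print("board",atz('top',c4(q),.01))
def c2(p): return (p[0]/8+100-.4,p[1]/8+160-.4)
for q in [(290,98),(230,255)]: print("bar",atz('top',c2(q),.103))
print("rk",atz('top',c2((174,378)),.103))
for q in [(270,75),(108,462),(260,518),(410,125)]: print("rack",atz('top',c2(q),.05))
def c3(p): return (p[0]/7+300-.4,p[1]/7+255-.4)
for q in [(320,325),(470,245)]: print("bar s",atz('scene',c3(q),.103))
print("pw scene",atz('scene',(207,132),.065))
E
```

```text
lidA [0.679  0.0118 0.126 ]
lidB [0.5027 0.0187 0.126 ]
lidC [ 0.6691 -0.1585  0.126 ]
lidD [ 0.4954 -0.1488  0.126 ]
hA [ 0.6451 -0.0705  0.169 ]
hB [ 0.525  -0.0643  0.169 ]
railfar L [0.6893 0.1471 0.122 ]
rail near L [0.5042 0.1573 0.122 ]
railfarR [ 0.6719 -0.1903  0.122 ]
railnearR [ 0.4883 -0.1818  0.122 ]
pw top [ 0.4415 -0.3355  0.068 ] [ 0.4417 -0.336   0.04  ]
vase top [ 0.5428 -0.3608  0.135 ]
purple [ 0.3164 -0.2201  0.058 ]
board [ 0.6037 -0.3261  0.01  ]
board [ 0.5704 -0.427   0.01  ]
board [ 0.4127 -0.2629  0.01  ]
board [ 0.3817 -0.3663  0.01  ]
bar [0.5764 0.3455 0.103 ]
bar [0.5144 0.3655 0.103 ]
rk [0.4663 0.3843 0.103 ]
rack [0.5954 0.3712 0.05  ]
rack [0.4361 0.4278 0.05  ]
rack [0.4145 0.3656 0.05  ]
rack [0.5755 0.3131 0.05  ]
bar s [0.5763 0.3498 0.103 ]
bar s [0.5158 0.3697 0.103 ]
pw scene [ 0.4466 -0.321   0.065 ]
```

```bash
python3 - <<'E'
import cv2
s=cv2.imread("pics/scene0.png")
cv2.imwrite("pics/c5.png",cv2.resize(s[110:290,150:320],(755,800)[0:1]+(600,) if 0 else (566,600),interpolation=2))
E
```

```text
(no output)
```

View pics/c5.png

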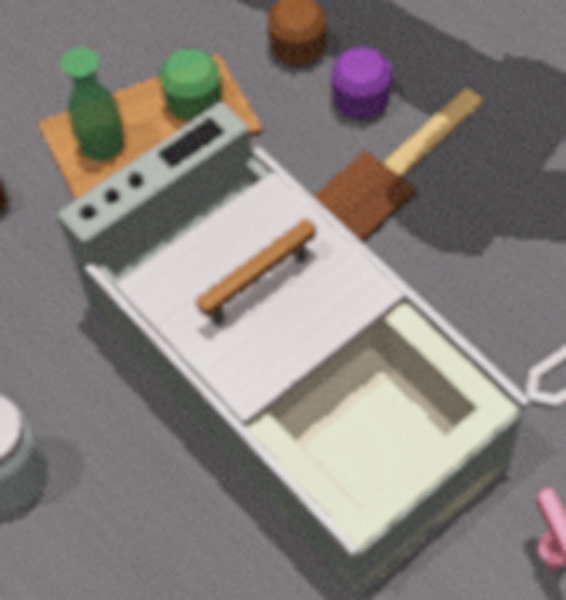

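```bash
python3 - <<'E'
from h import *
np.set_printoptions(precision=4,suppress=True)
for n,s,t,z in [("pw",(212,139),(344,217),.01),("hearth",(260,239),(228,173),.035),("kiln",(238,219),(256,179),0)]:
    print(n,atz('scene',s,z),atz('top',t,z))
print(proj('scene',[.4415,-.3355,.039]))
# kiln fit: points in kiln frame vs pixels (top crop c1, scene crop c5)
from scipy.optimize import least_squares
c1=lambda p:(p[0]/5+185-.4,p[1]/5+125-.4)
c5=lambda p:(p[0]*170/566+150-.35,p[1]*180/600+110-.35)
obs=[('top',c1((118,108)),(.065,.165,.11)),('top',c1((100,311)),(-.065,.165,.035)) ,('top',c1((122,133)),(.065,.165,.035)),('top',c1((690,88)),(.09,-.19,.155)),('top',c1((678,380)),(-.09,-.19,.155)),('top',c1((630,88)),(.09,-.15,.155)),('top',c1((620,378)),(-.09,-.15,.155)),
('top',c1((78,65)),(.09,.19,.11)),('top',c1((53,345)),(-.09,.19,.11)),
('scene',c5((475,408)),(-.065,.165,.11)),('scene',c5((520,412)),(-.09,.19,.11)),('scene',c5((355,550)),(.09,.19,.11)),('scene',c5((60,212)),(.09,-.19,.155)),('scene',c5((222,105)),(-.09,-.19,.155)),('scene',c5((77,238)),(.09,-.15,.155)),('scene',c5((250,130)),(-.09,-.15,.155))]
def P(x,l): c,s=np.cos(x[2]),np.sin(x[2]); return np.array([x[0]+c*l[0]-s*l[1],x[1]+s*l[0]+c*l[1],l[2]])
f=lambda x,o=obs:np.concatenate([proj(c,P(x,l))-u for c,u,l in o])
for sel in (obs,[o for o in obs if o[0]=='top'],[o for o in obs if o[0]=='scene']):
    r=least_squares(lambda x:f(x,sel),[.587,-.038,-.05],loss='soft_l1'); print(r.x); print(f(r.x,sel).reshape(-1,2).round(1).tolist())
x=least_squares(f,[.587,-.038,-.05],loss='soft_l1').x
# lid
lid=np.array([[.679,.0118],[.5027,.0187],[.6691,-.1585],[.4954,-.1488],[.6451,-.0705],[.525,-.0643]])
c,s=np.cos(x[2]),np.sin(x[2])
print(((lid-x[:2])@np.array([[c,-s],[s,c]])))
E
```

```text
pw [ 0.4289 -0.3244  0.01  ] [ 0.4499 -0.33    0.01  ]
hearth [0.5848 0.0619 0.035 ] [0.5895 0.0617 0.035 ]
kiln [ 0.5737 -0.0433  0.    ] [ 0.5764 -0.0327  0.    ]
[206.1239 133.7837]
[ 0.5882 -0.0353 -0.0579]
[[-1.3, -0.7], [1.4, 2.8], [0.4, 0.0], [0.5, -0.1], [0.1, 0.6], [-0.7, -1.0], [-1.8, 0.1], [-0.6, -0.4], [-0.7, 0.2], [0.3, -0.0], [-0.0, -0.5], [-0.7, 1.1], [-2.2, -0.9], [-0.4, -2.4], [1.0, 0.3], [-0.2, -1.8]]
[ 0.5882 -0.0364 -0.0582]
[[-1.0, -0.7], [1.7, 2.7], [0.7, -0.0], [0.9, -0.0], [0.4, 0.7], [-0.3, -1.0], [-1.4, 0.1], [-0.2, -0.5], [-0.4, 0.2]]
[ 0.5885 -0.0339 -0.0563]
[[0.6, 0.3], [0.3, -0.2], [-0.3, 1.5], [-2.1, -0.4], [-0.3, -2.0], [1.2, 0.8], [-0.1, -1.4]]
[[ 0.088   0.0522]
 [-0.0885  0.0489]
 [ 0.0879 -0.1184]
 [-0.086  -0.1187]
 [ 0.0589 -0.0319]
 [-0.0614 -0.0327]]
```

```bash
python3 - <<'E'
from cell import *
from h import *
np.set_printoptions(precision=4,suppress=True)
a=ik([.4415,-.3355,.17],down(1.25)); print(a)
for y in (-.055,1.515,1.515+np.pi,-.055+np.pi,-.055-np.pi): print(y,ik([.594,.0685,.2],down(y)))
movep([.4415,-.3355,.17],down(1.25))
st=get_state(); f=grab_frame("wrist"); cv2.imwrite("pics/w1.png",f["img"][:,:,::-1])
Tc=wpose(st); print(st["clock"],st["position"])
for d in silhouettes("wrist","paperweight"): 
    m=d["mask"]; ys,xs=np.nonzero(m); print(d["score"],d["centre"],xs.min(),xs.max(),ys.min(),ys.max())
print(wproj(Tc,[.4415,-.3355,.068]),wproj(Tc,[.4415,-.3355,.01]))
E
```

```text
[-0.7829  0.3641 -0.2445  0.9621  0.     -0.4621]
-0.055 [-0.0086  0.4216 -0.077   1.0722 -0.      1.6172]
1.515 [-0.0086  0.4216 -0.077   1.0722  0.      0.0472]
4.656592653589793 [-0.0086  0.4216 -0.077   1.0722  0.     -3.0944]
3.086592653589793 [-0.0086  0.4216 -0.077   1.0722  0.     -1.5244]
-3.1965926535897933 [-0.0086  0.4216 -0.077   1.0722  0.     -1.5244]
3.3083 [ 0.4413 -0.3359  0.1701]
0.91 [319.8, 25.7] 286 349 0 55
0.8 [252.5, 175.7] 221 282 143 207
0.6 [224.9, 47.8] 194 256 17 78
[250.6615 183.295 ] [250.5524 168.1796]
```

View pics/w1.png

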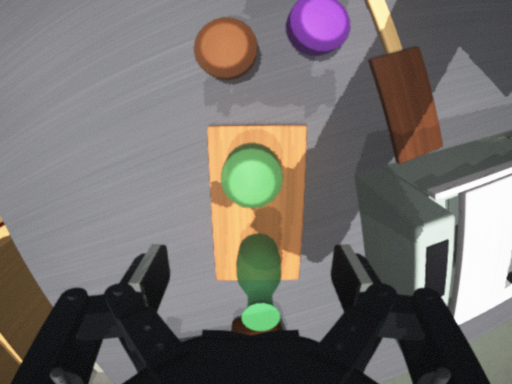

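```bash
python3 - <<'E'
from cell import *
from h import *
np.set_printoptions(precision=4,suppress=True)
st=get_state();Tc=wpose(st)
p=watz(Tc,(252,175.7),.042); print(p)
p[:2]=(p[:2]*.7+np.array([.4415,-.3355])*.3)
print(move_l([p[0],p[1],.022],velocity=.15,until_force=15))
grab(40)
st=get_state(); print(st["clock"],st["position"],st["finger_gap"],st["contact_force"])
move_l([p[0],p[1],.05],velocity=.1); 
st=get_state(); print(st["clock"],st["position"],st["finger_gap"],st["contact_force"])
f=grab_frame("wrist"); cv2.imwrite("pics/w2.png",f["img"][:,:,::-1])
E
```

```text
[ 0.4417 -0.3343  0.042 ]
False
4.9167 [ 0.4423 -0.3351  0.0233] 0.6893064330605497 [-0.7888  1.7018  6.0671]
5.35 [ 0.4418 -0.3348  0.0502] 0.6870203746108677 [-0.6025 -0.078  -3.208 ]
```

View pics/w2.png

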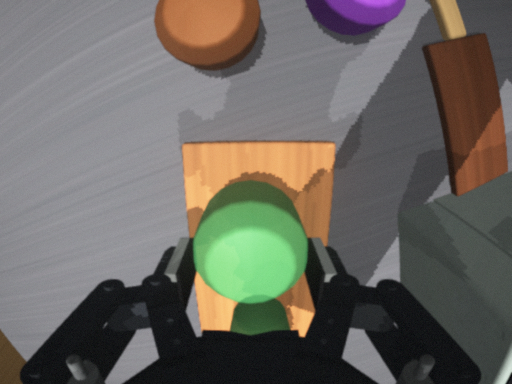

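```bash
python3 - <<'E'
from cell import *
from h import *
np.set_printoptions(precision=4,suppress=True)
x=np.array([.5882,-.0353,-.056]); c,s=np.cos(x[2]),np.sin(x[2])
K=lambda a,b,z:np.array([x[0]+c*a-s*b,x[1]+s*a+c*b,z])
p=get_state()["position"]
move_l([p[0],p[1],.25],velocity=.25)
movep(K(0,.104,.25),down(x[2]))
move_l(K(0,.104,.18),velocity=.2)
st=get_state(); f=grab_frame("wrist"); im=f["img"][:,:,::-1].copy()
Tc=wpose(st); print(st["clock"],st["position"],st["q"],st["finger_gap"])
for a,b,z in [(.065,.165,.11),(-.065,.165,.11),(-.092,.19,.122),(.092,.19,.122),(.09,.19,.11),(-.09,.19,.11),(.088,.052,.126),(-.088,.052,.126),(.065,.165,.035),(-.065,.165,.035)]:
    u=wproj(Tc,K(a,b,z)); print((a,b,z),u)
    if 0<u[0]<512 and 0<u[1]<384: cv2.circle(im,(int(u[0]),int(u[1])),3,(0,0,255),1)
cv2.imwrite("pics/w3.png",im)
E
```

```text
8.6583 [0.5941 0.068  0.1804] [-0.0094  0.435  -0.1078  1.0284 -0.      1.6181] 0.6878277323394596
(0.065, 0.165, 0.11) [331.621  121.2495]
(-0.065, 0.165, 0.11) [168.4572 121.2539]
(-0.092, 0.19, 0.122) [130.231  92.644]
(0.092, 0.19, 0.122) [369.8436  92.6397]
(0.09, 0.19, 0.11) [361.9766  92.3476]
(-0.09, 0.19, 0.11) [138.0958  92.3518]
(0.088, 0.052, 0.126) [350.2678 255.5675]
(-0.088, 0.052, 0.126) [149.8155 255.5805]
(0.065, 0.165, 0.035) [312.5538 114.7809]
(-0.065, 0.165, 0.035) [187.5094 114.7846]
```

View pics/w3.png

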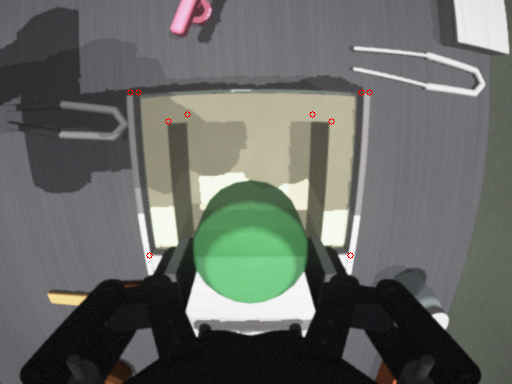

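```bash
python3 - <<'E'
from cell import *
from h import *
np.set_printoptions(precision=4,suppress=True)
x=np.array([.5882,-.0353,-.056]); c,s=np.cos(x[2]),np.sin(x[2])
K=lambda a,b,z:np.array([x[0]+c*a-s*b,x[1]+s*a+c*b,z])
move_l(K(0,.104,.06),velocity=.15,until_force=20)
st=get_state(); print(st["clock"],st["position"],st["contact_force"])
print(move_l(K(0,.104,.042),velocity=.02,until_force=4))
st=get_state(); print(st["clock"],st["position"],st["contact_force"])
let_go()
st=get_state(); print(st["clock"],st["position"],st["contact_force"],st["finger_gap"])
move_l(K(0,.104,.24),velocity=.2)
st=get_state(); f=grab_frame("wrist"); im=f["img"][:,:,::-1].copy(); print(st["clock"],st["contact_force"])
cv2.imwrite("pics/w4.png",im)
print([(d["score"],d["centre"],watz(wpose(st),d["centre"],.064)) for d in silhouettes("wrist","paperweight")])
print(K(0,.104,.064))
E
```

```text
9.6583 [0.5951 0.0686 0.0612] [ 0.7286  0.2457 -2.6846]
True
10.275 [0.594  0.0686 0.0484] [-0.71    0.5843  4.933 ]
10.6667 [0.5927 0.0686 0.0471] [-0.0059  0.2954  0.282 ] 0.9988513771782828
11.7833 [ 0.0547 -0.3164 -0.7601]
[(0.92, [116.2, 359.0], array([ 0.3188, -0.2847,  0.064 ])), (0.56, [250.5, 166.2], array([0.5929, 0.0672, 0.064 ]))]
[0.594  0.0685 0.064 ]
```

View pics/w4.png

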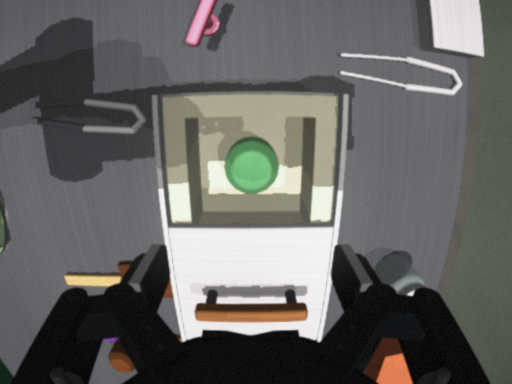

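```bash
python3 - <<'E'
from cell import *
from h import *
np.set_printoptions(precision=4,suppress=True)
x=np.array([.5882,-.0353,-.056]); c,s=np.cos(x[2]),np.sin(x[2])
K=lambda a,b,z:np.array([x[0]+c*a-s*b,x[1]+s*a+c*b,z])
Ki=lambda p:(c*(p[0]-x[0])+s*(p[1]-x[1]),-s*(p[0]-x[0])+c*(p[1]-x[1]))
def rep(t):
    st=get_state(); print(t,round(st["clock"],2),st["position"],np.array(Ki(st["position"])),st["contact_force"],round(st["finger_gap"],3))
movep(K(0,-.032,.22),down(x[2]+np.pi/2))
print(move_l(K(0,-.032,.142),velocity=.15,until_force=10)); rep("down")
grab(30); rep("grip")
p=get_state()["position"]; b=Ki(p)[1]; a=Ki(p)[0]
print(move_l(K(a,.09,p[2]),velocity=.1,until_force=25)); rep("slid")
print(move_l(K(a,.115,p[2]),velocity=.03,until_force=12)); rep("end")
sleep(.2); rep("settle")
E
```

```text
False
down 14.13 [ 0.5869 -0.0672  0.1427] [ 0.0005 -0.0319] [ 0.4332 -0.1471  0.2021] 0.995
grip 14.78 [ 0.5865 -0.0674  0.1424] [ 0.0001 -0.0322] [-0.3377  0.1031  3.4808] 0.174
False
slid 16.14 [0.5926 0.056  0.1424] [-0.0007  0.0914] [-2.4991  0.4253  5.0943] 0.171
True
end 16.63 [0.593  0.0637 0.1424] [-0.0008  0.0991] [-0.0551 -1.0239  4.0974] 0.173
settle 16.83 [0.593  0.0637 0.1424] [-0.0008  0.0991] [0.8986 1.6846 4.2238] 0.173
```

```bash
python3 - <<'E'
from cell import *
from h import *
np.set_printoptions(precision=4,suppress=True)
x=np.array([.5882,-.0353,-.056]); c,s=np.cos(x[2]),np.sin(x[2])
K=lambda a,b,z:np.array([x[0]+c*a-s*b,x[1]+s*a+c*b,z])
Ki=lambda p:(c*(p[0]-x[0])+s*(p[1]-x[1]),-s*(p[0]-x[0])+c*(p[1]-x[1]))
def rep(t):
    st=get_state(); print(t,round(st["clock"],2),st["position"],np.array(Ki(st["position"])),st["contact_force"],round(st["finger_gap"],3))
p=get_state()["position"]; a=Ki(p)[0]
print(move_l(K(a,.110,p[2]),velocity=.03,until_force=25)); rep("end")
let_go(); rep("open")
p=get_state()["position"]
move_l([p[0],p[1],.22],velocity=.2)
# look at keyhole
movep(K(0,-.08,.22),down(x[2]+np.pi/2)); sleep(.15)
st=get_state(); f=grab_frame("wrist"); im=f["img"][:,:,::-1].copy(); rep("kh")
print(wproj(wpose(st),K(0,-.08,.101)))
cv2.imwrite("pics/w5.png",im)
print([(d["score"],d["centre"],watz(wpose(st),d["centre"],.101)) for d in tip_of("wrist","keyhole")],K(0,-.08,.101))
f=grab_frame("top"); cv2.imwrite("pics/t5.png",f["img"][:,:,::-1])
E
```

```text
True
end 17.17 [0.593  0.0634 0.1424] [-0.0008  0.0988] [ 0.1837 -1.2971  3.8499] 0.172
open 17.85 [0.5931 0.0638 0.1425] [-0.0006  0.0992] [1.1992 0.539  0.042 ] 1.0
kh 19.33 [ 0.5839 -0.1133  0.2199] [ 0.0001 -0.0781] [-0.2226  0.174   0.0834] 1.001
[248.0563 178.3532]
[(0.9, [245.6, 177.7], array([ 0.5829, -0.1175,  0.101 ]))] [ 0.5837 -0.1152  0.101 ]
```

View pics/w5.png

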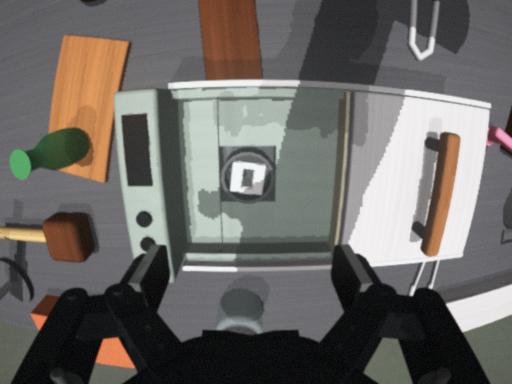

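View pics/t5.png

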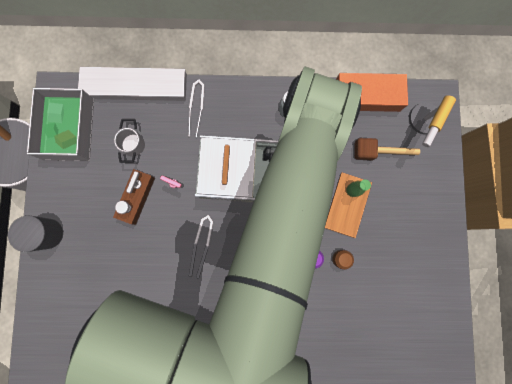

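```bash
python3 - <<'E'
from cell import *
from h import *
np.set_printoptions(precision=4,suppress=True)
x=np.array([.5882,-.0353,-.056])
move_l([.583,-.1172,.128],velocity=.15); sleep(.3)
st=get_state(); f=grab_frame("wrist"); im=f["img"][:,:,::-1].copy(); print(st["clock"],st["position"],st["eef_rot"])
cv2.imwrite("pics/w6.png",im)
print([(d["score"],d["centre"],watz(wpose(st),d["centre"],.101)) for d in tip_of("wrist","keyhole")])
f2=grab_frame("wrist")
np.savez("kh.npz",pos=st["position"],rot=st["eef_rot"],img=f["img"])
cv2.imwrite("pics/w6c.png",cv2.resize(im[150:290,180:320],(600,600),interpolation=2))
E
```

```text
20.5 [ 0.5835 -0.1174  0.1288] [2.2818 2.1575 0.001 ]
[(0.62, [247.0, 215.2], array([ 0.584 , -0.1196,  0.101 ]))]
```

View pics/w6c.png

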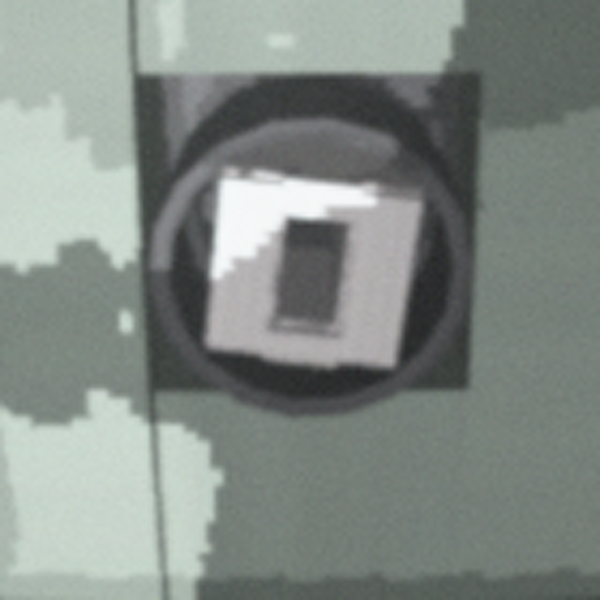

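```bash
python3 - <<'E'
from h import *
np.set_printoptions(precision=4,suppress=True)
d=np.load("kh.npz"); Tc=wpose(dict(position=d["pos"],eef_rot=d["rot"]))
k=140/600
cc=lambda p:(p[0]*k+180-.38,p[1]*k+150-.38)
def quad(q,z):
    P=np.array([watz(Tc,cc(p),z)[:2] for p in q]); print(P.mean(0))
    for i in range(4):
        v=P[(i+1)%4]-P[i]; print(np.linalg.norm(v).round(4), np.arctan2(v[1],v[0]).round(3))
quad([(286,218),(350,221),(340,335),(270,330)],.101)
quad([(222,170),(424,196),(396,368),(206,348)],.101)
P=[watz(Tc,cc(p),.101)[:2] for p in [(152,265),(468,260),(310,118),(310,412)]]; print(np.array(P).mean(0),P)
E
```

```text
[ 0.5835 -0.1159]
0.0102 1.465
0.0201 -0.123
0.0116 -1.705
0.0198 2.949
[ 0.5828 -0.1158]
0.0322 1.381
0.0307 -0.174
0.0318 -1.744
0.0312 2.979
[ 0.5818 -0.1161] [array([ 0.58  , -0.1416]), array([ 0.582 , -0.0905]), array([ 0.5569, -0.1148]), array([ 0.6084, -0.1175])]
```

```bash
python3 - <<'E'
from cell import *
from h import *
np.set_printoptions(precision=4,suppress=True)
p=get_state()["position"]
move_l([p[0],p[1],.22],velocity=.25)
movep([.545,.356,.22],down(1.25))
move_l([.545,.356,.131],velocity=.15,until_force=10); sleep(.3)
st=get_state(); f=grab_frame("wrist"); im=f["img"][:,:,::-1].copy(); print(st["clock"],st["position"],st["contact_force"])
np.savez("key.npz",pos=st["position"],rot=st["eef_rot"],img=f["img"])
cv2.imwrite("pics/w7.png",im)
cv2.imwrite("pics/w7c.png",cv2.resize(im[150:290,180:320],(600,600),interpolation=2))
print(wproj(wpose(st),[.545,.356,.103]))
E
```

```text
23.9417 [0.5455 0.3563 0.1319] [ 0.9448  0.2411 -0.892 ]
[249.57   213.3102]
```

View pics/w7.png

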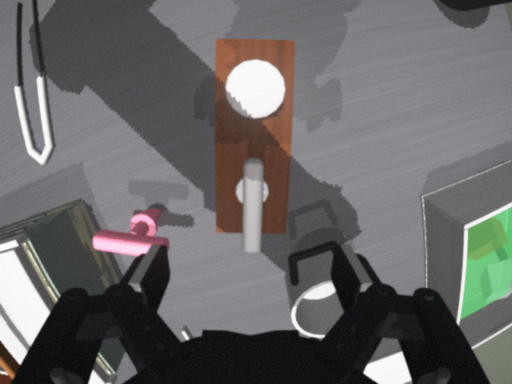

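View pics/w7c.png

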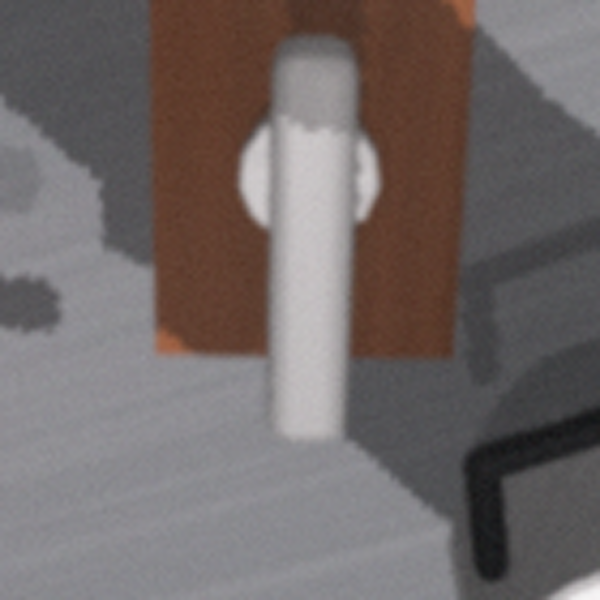

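```bash
python3 - <<'E'
from h import *
np.set_printoptions(precision=4,suppress=True)
d=np.load("key.npz"); Tc=wpose(dict(position=d["pos"],eef_rot=d["rot"])); print(Tc[:3,3])
k=140/600
cc=lambda p:(p[0]*k+180-.38,p[1]*k+150-.38)
far=[watz(Tc,cc(p),.103)[:2] for p in [(274,437),(344,437)]]
near=[watz(Tc,cc(p),.103)[:2] for p in [(276,70),(357,70)]]
print(far,np.linalg.norm(far[0]-far[1])); print(near,np.linalg.norm(near[0]-near[1]))
F=(far[0]+far[1])/2;N=(near[0]+near[1])/2; v=F-N; th=np.arctan2(v[1],v[0]); print(F,N,np.linalg.norm(v),th)
u=v/np.linalg.norm(v); cen=F-.035*u; print("cen",cen)
inv=lambda P:(wproj(Tc,P)-[180-.38,150-.38])/k
for z in (.083,.103): print(z,inv([*(cen-.035*u),z]))
# shoulder top z=.058
for z in(.058,): print("shoulder c",inv([*cen,z]), [inv([*(cen+.014*np.array([np.cos(a),np.sin(a)])),z]) for a in (th,th+1.571,th+3.1416,th-1.571)])
# rack
q=[watz(Tc,p,.05)[:2] for p in [(216,40),(294,40),(288,233),(217,232)]]
print(np.mean(q,0),[np.arctan2(*(q[i]-q[j])[::-1]) for i,j in [(3,0),(2,1)]])
E
```

```text
[0.469  0.3812 0.2939]
[array([0.5728, 0.3421]), array([0.5766, 0.3535])] 0.012042445467961599
[array([0.5118, 0.3632]), array([0.5157, 0.375 ])] 0.012477391619115256
[0.5747 0.3478] [0.5137 0.3691] 0.06453179961718915 -0.33594496446453287
cen [0.5416 0.3594]
0.083 [315.6233  10.4783]
0.103 [317.1896  35.2747]
shoulder c [310.7024 163.1263] [array([309.4172, 230.4407]), array([382.5595, 164.1841]), array([312.0148,  93.4498]), array([238.7381, 162.0641])]
[0.5057 0.3728] [np.float64(-0.3376628612292617), np.float64(-0.3230395186802379)]
```

```bash
python3 - <<'E'
from cell import *
from h import *
np.set_printoptions(precision=4,suppress=True)
def rep(t):
    st=get_state(); print(t,round(st["clock"],2),st["position"],st["contact_force"],st["wrist_torque"],round(st["finger_gap"],3)); return st
yaw=-.333+np.pi/2
move_l([.5445,.3586,.10],velocity=.08,rot=down(yaw),until_force=10)
print(move_l([.5445,.3586,.0745],velocity=.08,until_force=8)); rep("d")
grab(60); rep("g"); 
move_l([.5445,.3586,.10],velocity=.08); rep("up")
move_l([.5445,.3586,.16],velocity=.15); sleep(.3); st=rep("up2")
f=grab_frame("wrist"); im=f["img"][:,:,::-1].copy()
np.savez("held.npz",pos=st["position"],rot=st["eef_rot"],img=f["img"])
cv2.imwrite("pics/w8.png",im)
cv2.imwrite("pics/w8c.png",cv2.resize(im[150:330,160:340],(600,600),interpolation=2))
E
```

```text
False
d 25.0 [0.5441 0.3584 0.074 ] [-0.523   0.0644  0.9752] [-0.0174 -0.0333 -0.0126] 0.999
g 25.66 [0.5447 0.3586 0.0749] [-0.3583 -0.2532  2.8449] [-0.1237  0.0408 -0.0028] 0.137
up 26.12 [0.5448 0.3588 0.1005] [ 0.411  -0.5071 -1.0091] [0.045  0.0012 0.0032] 0.139
up2 26.98 [0.5439 0.3583 0.1589] [-1.0782  0.876  -1.2671] [-0.0124 -0.0062 -0.0041] 0.136
```

View pics/w8.png

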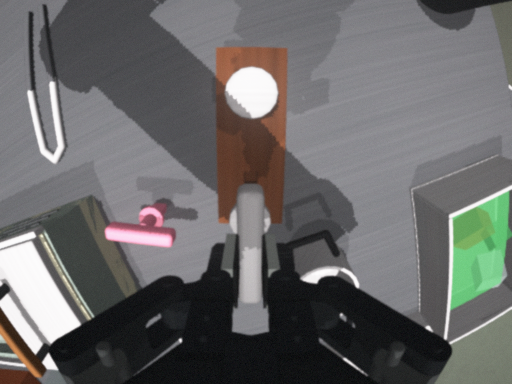

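View pics/w8c.png

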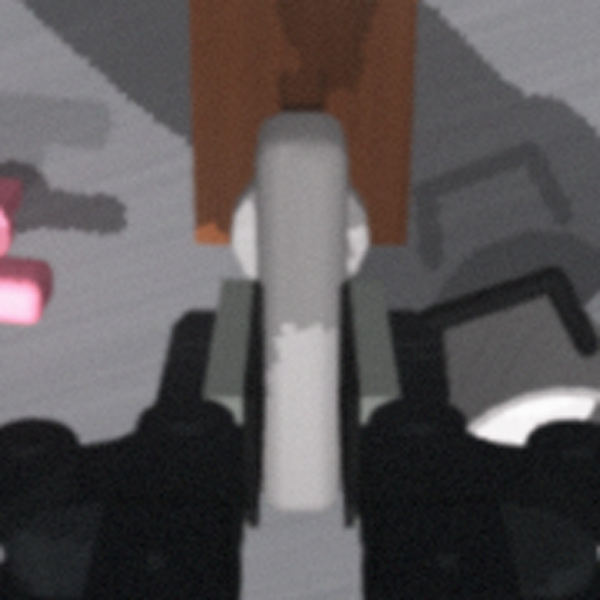

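```bash
python3 - <<'E'
from h import *
np.set_printoptions(precision=4,suppress=True)
k=180/600
cc=lambda p:(p[0]*k+160-.35,p[1]*k+150-.35)
# tool frame: z forward. use Ttc as pose, plane z=zt
zt=-.0285
for p in [(266,510),(335,510),(301,510),(260,150),(346,150),(303,145),(303,112)]: print(p,watz(Ttc,cc(p),zt if p[1]>112 else zt+.02))
inv=lambda P:(wproj(Ttc,P)-[160-.35,150-.35])/k
for dy in (-.002,0,.002):
  print(dy,"far top",inv([0,.035+dy,zt]),"near top",inv([0,-.035+dy,zt]),"near bot",inv([0,-.035+dy,zt+.02]),"sh",inv([0,dy,.016]),inv([.014,dy,.016]),inv([-.014,dy,.016]))
# keyhole in tool frame when observed
d=np.load("kh.npz");T=np.eye(4);T[:3,:3]=R.from_rotvec(d["rot"]).as_matrix();T[:3,3]=d["pos"]
print(np.linalg.inv(T)@np.array([.5832,-.1158,.101,1]))
E
```

```text
(266, 510) [-0.0062  0.0315 -0.0285]
(335, 510) [ 0.0057  0.0315 -0.0285]
(301, 510) [-0.0002  0.0315 -0.0285]
(260, 150) [-0.0061 -0.034  -0.0285]
(346, 150) [ 0.0062 -0.034  -0.0285]
(303, 145) [ 0.0001 -0.0348 -0.0285]
(303, 112) [ 0.0001 -0.0336 -0.0085]
-0.002 far top [301.9379 516.7222] near top [302.4311 130.0867] near bot [302.2471  91.8027] sh [301.9019 230.0719] [373.2169 229.9419] [230.5742 229.8769]
0 far top [301.9255 525.2921] near top [302.4161 143.4591] near bot [302.2349 103.7206] sh [301.8923 239.363 ] [372.9336 239.2177] [230.8385 239.1543]
0.002 far top [301.9133 533.736 ] near top [302.4011 156.7105] near bot [302.2227 115.5546] sh [301.8828 248.5763] [372.6483 248.4161] [231.1049 248.3541]
[ 0.0016 -0.0005  0.0278  1.    ]
```

```bash
python3 - <<'E'
from cell import *
from h import *
np.set_printoptions(precision=4,suppress=True)
def rep(t):
    st=get_state(); print(t,round(st["clock"],2),st["position"],st["contact_force"],st["wrist_torque"],round(st["finger_gap"],3)); return st
p=get_state()["position"]
move_l([p[0],p[1],.26],velocity=.25)
th=-.165; phi=th+np.pi/2; ydir=np.array([np.sin(phi),-np.cos(phi)])
t=np.array([.5832,-.1158])+.0008*ydir
movep([t[0],t[1],.24],down(phi))
move_l([t[0],t[1],.166],velocity=.12); sleep(.3); st=rep("above")
f=grab_frame("wrist"); im=f["img"][:,:,::-1].copy()
cv2.imwrite("pics/w9.png",im)
cv2.imwrite("pics/w9c.png",cv2.resize(im[150:330,160:340],(600,600),interpolation=2))
f=grab_frame("scene"); cv2.imwrite("pics/s9c.png",cv2.resize(f["img"][150:250,160:290,::-1],(780,600),interpolation=2))
E
```

```text
above 30.38 [ 0.5844 -0.1161  0.1667] [ 1.0927 -0.3233 -1.347 ] [-0.0497  0.046   0.0127] 0.14
```

View pics/w9c.png

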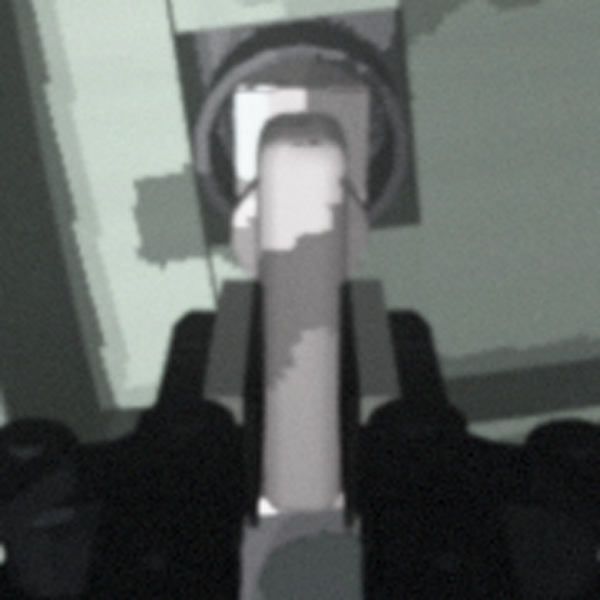

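View pics/s9c.png

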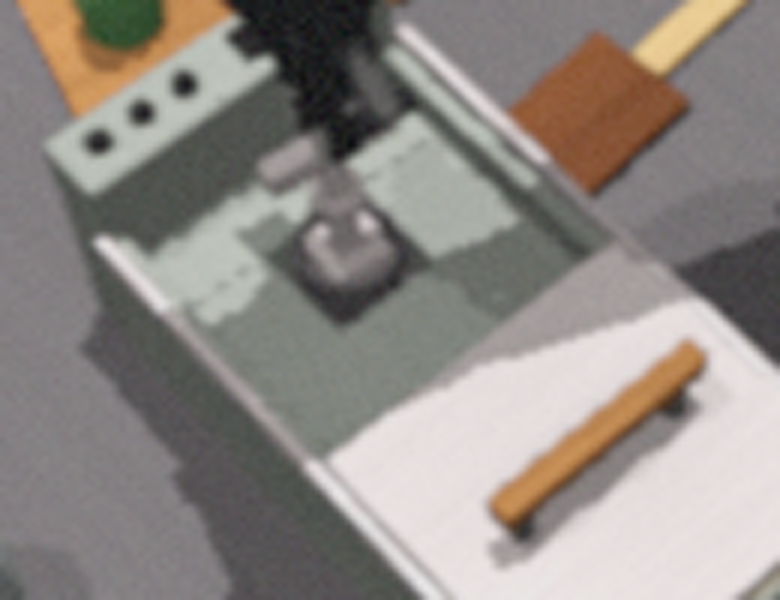

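```bash
python3 - <<'E'
from cell import *
from h import *
np.set_printoptions(precision=4,suppress=True)
def rep(t):
    st=get_state(); print(t,round(st["clock"],2),st["position"],st["contact_force"],st["wrist_torque"],round(st["finger_gap"],3)); return st
th=-.165; phi=th+np.pi/2; ydir=np.array([np.sin(phi),-np.cos(phi)])
t=np.array([.5832,-.1158])+.0008*ydir
print(move_l([t[0],t[1],.150],velocity=.03,until_force=8)); st=rep("d1")
if st["position"][2]<.154:
    print(move_l([t[0],t[1],.124],velocity=.04,until_force=15)); rep("d2")
E
```

```text
False
d1 31.17 [ 0.584  -0.1159  0.1499] [-0.9551 -0.3995 -0.6221] [ 0.0076 -0.0149  0.0046] 0.138
True
d2 31.77 [ 0.5838 -0.1161  0.1258] [-0.5378 -0.0442  5.7879] [0.0721 0.1599 0.0169] 0.137
```

```bash
python3 - <<'E'
from cell import *
from h import *
np.set_printoptions(precision=4,suppress=True)
def rep(t):
    st=get_state(); a=R.from_rotvec(st["eef_rot"]).as_matrix()[:,0]; print(t,round(st["clock"],2),st["position"],st["contact_force"],st["wrist_torque"],"yaw",round(float(np.arctan2(a[1],a[0])-np.pi/2),3),round(st["finger_gap"],3)); return st
c=np.array([.5835,-.1159])
for th in (-.265,-.5,-.75,-1.0,-1.15):
    phi=th+np.pi/2; y=np.array([np.sin(phi),-np.cos(phi)]); t=c+.0008*y
    movep([t[0],t[1],.1255],down(phi)); st=rep(th)
    if abs(st["wrist_torque"][2])>1.5 or np.linalg.norm(st["contact_force"])>35: print("STOP"); break
E
```

```text
-0.265 32.02 [ 0.5845 -0.1161  0.1258] [-1.5085  0.1937  4.8625] [0.1693 0.3364 0.0406] yaw -0.263 0.141
-0.5 32.35 [ 0.5844 -0.116   0.1258] [-1.1814  1.5566  4.9611] [ 0.2866  0.2522 -0.0211] yaw -0.498 0.143
-0.75 32.7 [ 0.5843 -0.1162  0.1258] [-1.368   1.8729  5.0833] [ 0.3849  0.2468 -0.0414] yaw -0.746 0.138
-1.0 33.05 [ 0.5843 -0.1163  0.1258] [-0.2986  0.8687  5.4687] [0.4238 0.1797 0.0289] yaw -0.994 0.138
-1.15 33.32 [ 0.5843 -0.1164  0.1258] [-1.3309  1.5134  5.6327] [ 0.3096  0.142  -0.0748] yaw -1.144 0.135
```

```bash
python3 - <<'E'
from cell import *
from h import *
np.set_printoptions(precision=4,suppress=True)
def rep(t):
    st=get_state(); a=R.from_rotvec(st["eef_rot"]).as_matrix()[:,0]; print(round(t,3),round(st["clock"],2),st["contact_force"],st["wrist_torque"],"yaw",round(float(np.arctan2(a[1],a[0])-np.pi/2),3),round(st["finger_gap"],3)); return st
c=np.array([.5835,-.1159])
for th in np.arange(-1.2,-1.50,-.04):
    phi=th+np.pi/2; y=np.array([np.sin(phi),-np.cos(phi)]); t=c+.0008*y
    movep([t[0],t[1],.1255],down(phi)); st=rep(th)
    if abs(st["wrist_torque"][2])>0.8 or np.linalg.norm(st["contact_force"])>35: print("STOP"); break
f=grab_frame("wrist"); im=f["img"][:,:,::-1].copy()
cv2.imwrite("pics/w10.png",im)
E
```

```text
-1.2 33.57 [-1.0648  1.4333  5.065 ] [ 0.4517  0.0436 -0.0224] yaw -1.194 0.138
-1.24 33.82 [0.3171 0.8684 4.7378] [0.4374 0.0428 0.0209] yaw -1.234 0.138
-1.28 34.07 [-0.1023  1.0535  5.4007] [0.386  0.0417 0.02  ] yaw -1.274 0.142
-1.32 34.32 [-0.1903  1.4735  4.8857] [0.3827 0.0681 0.0134] yaw -1.314 0.137
-1.36 34.57 [-0.1483  1.4132  5.4333] [ 0.3853  0.0177 -0.0234] yaw -1.354 0.136
-1.4 34.82 [-0.5503  1.8714  5.142 ] [0.4152 0.046  0.0386] yaw -1.394 0.137
-1.44 35.07 [-1.1264  1.2048  5.2984] [0.3782 0.0082 0.0078] yaw -1.434 0.138
-1.48 35.32 [0.2957 1.9827 5.4785] [ 0.3845 -0.0623 -0.0024] yaw -1.475 0.133
```

View pics/w10.png

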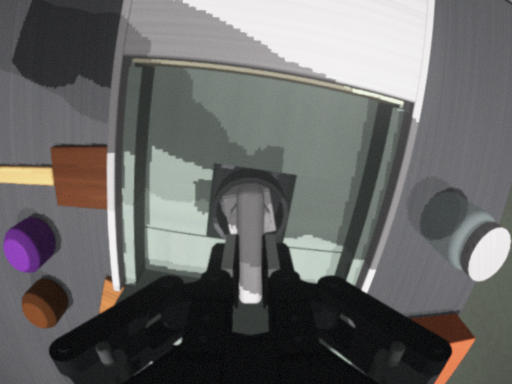

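```bash
python3 - <<'E'
from cell import *
from h import *
np.set_printoptions(precision=4,suppress=True)
def rep(t):
    st=get_state(); a=R.from_rotvec(st["eef_rot"]).as_matrix()[:,0]; print(round(t,3),round(st["clock"],2),st["position"],st["contact_force"],st["wrist_torque"],"yaw",round(float(np.arctan2(a[1],a[0])-np.pi/2),3),round(st["finger_gap"],3)); return st
c=np.array([.5835,-.1159])
for th in np.arange(-1.5,-1.75,-.03):
    phi=th+np.pi/2; y=np.array([np.sin(phi),-np.cos(phi)]); t=c+.0008*y
    movep([t[0],t[1],.1255],down(phi)); st=rep(th)
    if abs(st["wrist_torque"][2])>0.5 or np.linalg.norm(st["contact_force"])>35: print("STOP"); break
f=grab_frame("wrist"); im=f["img"][:,:,::-1].copy()
cv2.imwrite("pics/w11.png",cv2.resize(im[130:330,150:350],(600,600),interpolation=2))
E
```

```text
-1.5 35.62 [ 0.5841 -0.1165  0.1258] [0.848  1.5707 5.4965] [ 0.4311 -0.0648  0.074 ] yaw -1.494 0.138
-1.53 35.87 [ 0.5841 -0.1164  0.1258] [0.1523 1.2243 5.3057] [0.4072 0.0043 0.1704] yaw -1.524 0.138
-1.56 36.12 [ 0.5841 -0.1165  0.1258] [-0.1769  1.786   5.2595] [ 0.3651 -0.0374  0.306 ] yaw -1.553 0.136
-1.59 36.37 [ 0.5841 -0.1164  0.1258] [0.6239 1.081  5.2254] [ 0.4713 -0.0638  0.4893] yaw -1.583 0.142
-1.62 36.62 [ 0.584  -0.1163  0.1258] [0.2026 1.9401 5.2477] [ 0.4293 -0.0344  0.673 ] yaw -1.612 0.138
STOP
```

View pics/w11.png

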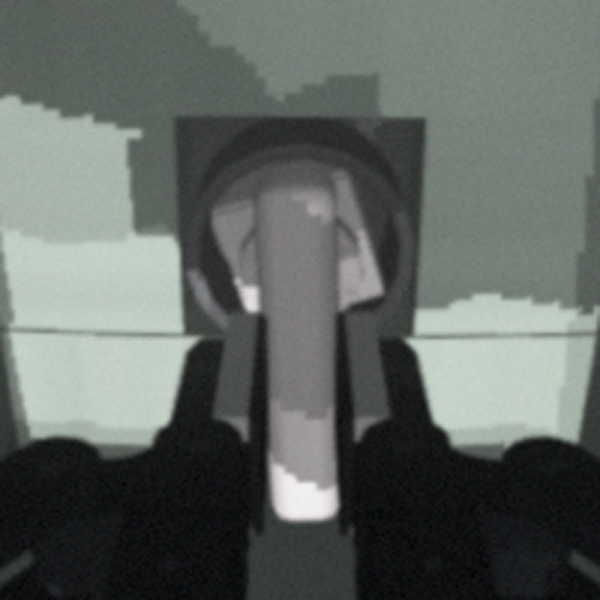

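```bash
python3 - <<'E'
from cell import *
from h import *
np.set_printoptions(precision=4,suppress=True)
def rep(t):
    st=get_state(); a=R.from_rotvec(st["eef_rot"]).as_matrix()[:,0]; print(t,round(st["clock"],2),st["position"],st["contact_force"],st["wrist_torque"],"yaw",round(float(np.arctan2(a[1],a[0])-np.pi/2),3),round(st["finger_gap"],3)); return st
c=np.array([.5835,-.1159])
th=-1.51; phi=th+np.pi/2; y=np.array([np.sin(phi),-np.cos(phi)]); t=c+.0008*y
movep([t[0],t[1],.1255],down(phi)); rep("back")
let_go(); rep("open")
p=get_state()["position"]; move_l([p[0],p[1],.22],velocity=.12); sleep(.2); st=rep("up")
f=grab_frame("wrist"); im=f["img"][:,:,::-1].copy()
cv2.imwrite("pics/w12.png",im); cv2.imwrite("pics/w12c.png",cv2.resize(im[130:250,190:310],(600,600),interpolation=2))
E
```

```text
back 36.92 [ 0.5841 -0.1164  0.1258] [-0.1788  2.103   4.6937] [ 0.4727 -0.0375  0.1587] yaw -1.504 0.138
open 37.62 [ 0.5835 -0.1167  0.1255] [ 0.2615  0.1007 -0.3598] [-0.0006  0.0339 -0.003 ] yaw -1.51 0.999
up 38.76 [ 0.5831 -0.1166  0.2191] [ 0.1005 -0.5077 -0.6743] [-0.0199  0.0434 -0.0004] yaw -1.51 1.003
```

View pics/w12c.png

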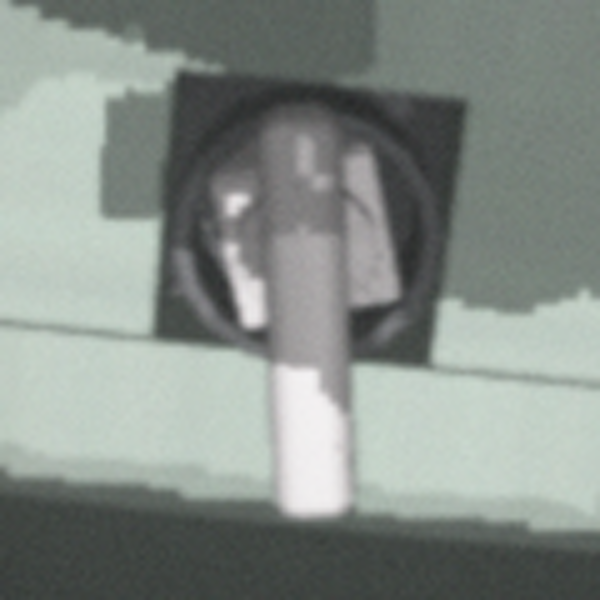

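View pics/w12.png

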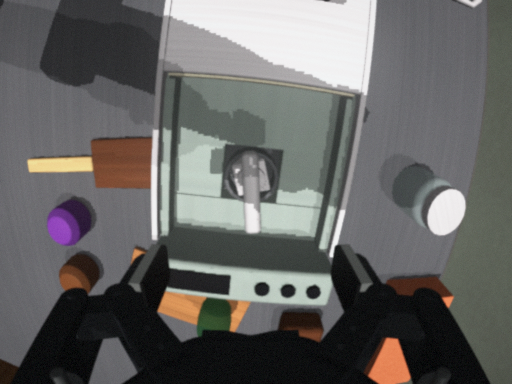

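```bash
python3 - <<'E'
from cell import *
from h import *
np.set_printoptions(precision=4,suppress=True)
st=get_state(); Tc=wpose(st); k=.2
cc=lambda p:(p[0]*k+190-.4,p[1]*k+130-.4)
def ang(a,b,z):
    v=(watz(Tc,cc(b),z)-watz(Tc,cc(a),z))[:2]; return np.linalg.norm(v),np.arctan2(v[1],v[0])
print("plate right",ang((370,145),(400,300),.101),"left",ang((212,185),(245,328),.101),"bottom",ang((245,328),(400,300),.101))
print("base square",ang((178,72),(467,100),.085),ang((467,100),(430,365),.085))
print("bar",ang((305,130),(316,515),.154), watz(Tc,cc((316,515)),.154))
set_joints([-1.2]+list(st["q"][1:])); sleep(.3)
for n in ("scene","top"):
    f=grab_frame(n); cv2.imwrite(f"pics/{n}_f.png",f["img"][:,:,::-1])
    r=(f["img"][110:290,150:320] if n=="scene" else f["img"][120:220,180:340])
    cv2.imwrite(f"pics/{n}_fc.png",cv2.resize(r[:,:,::-1],(566,600) if n=="scene" else (800,500),interpolation=2))
print(get_state()["clock"],get_state()["position"])
E
```

```text
plate right (np.float64(0.032055696605834086), np.float64(-1.3092294356743581)) left (np.float64(0.029995225653226078), np.float64(-1.3050450937684595)) bottom (np.float64(0.03141683695581352), np.float64(0.2502221628673651))
base square (np.float64(0.05875009807577041), np.float64(-0.035321039369371324)) (np.float64(0.057610055717370566), np.float64(-1.6162159020340345))
bar (np.float64(0.06636867538595694), np.float64(-1.4804525797319903)) [ 0.5874 -0.149   0.154 ]
41.0417 [ 0.2828 -0.5232  0.2193]
```

View pics/scene_fc.png

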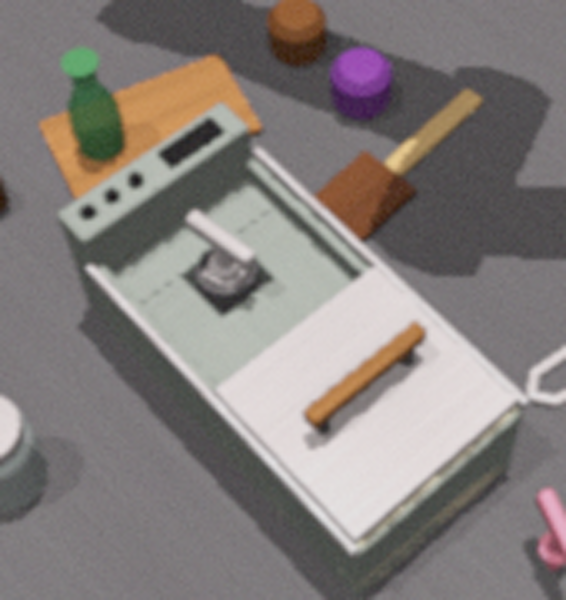

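View pics/top_fc.png

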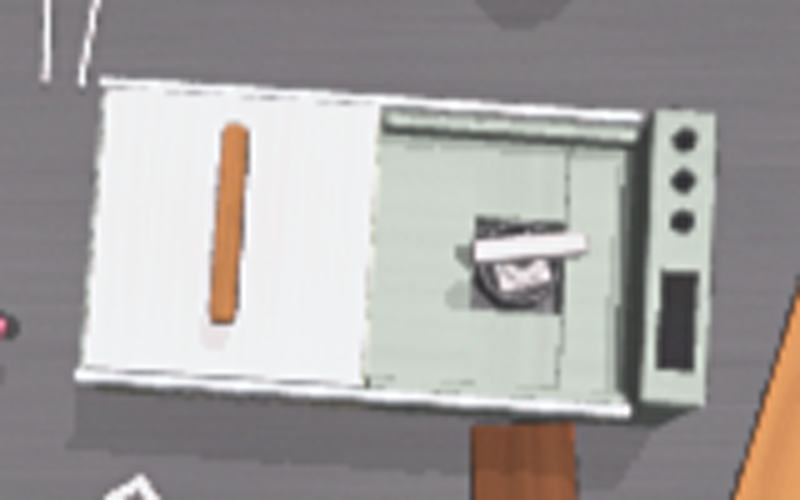

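View pics/scene_f.png

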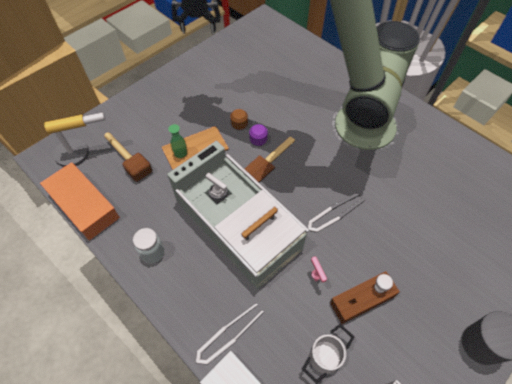

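```bash
python3 - <<'E'
from cell import *
print(get_state()["contact_force"],get_state()["clock"]); sign_off()
E
```

```text
[ 1.20500021  0.54147417 -0.08815262] 41.0417
the job is handed in; nothing more can be done
```

The job is done and handed in at about 41 s of robot time. The sign-off gives no verdict, so what follows is my own checks.

- **Paperweight:** I set the green one down on the hearth at about 2 cm/s until I felt contact, then released it. The wrist picture showed it upright, within about 2 mm of where I aimed (4 mm off the hearth centre, to clear the lid edge).
- **Lid:** I slid it by its handle until it hit a hard stop, and a second push moved it no further. The handle ended at 99 mm along the annealer's y against the 100 mm expected, which is within measurement error.
- **Key:** I pushed the silver T-handled key in until the tool was at 125.8 mm, against 126 mm expected for fully down. I then turned it clockwise until the torque rose at the stop. The cylinder's face measured about 1.25 rad of turn, which is the stated stop.
- **Key handle angle:** the handle sits about 0.2 rad past the cylinder's angle because the blade is loose in the slot. I eased off that twist before letting go.
- **Other things:** the final pictures show the vase, round-headed key, tools, pink key and the brown and purple look-alikes where they were. The arm is clear, and no check failed.

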